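Show the underside of a spice shaker to the date-code reader

TASK

Take the blue-capped shaker out of the spice rack and hold it up to the date-code reader: its underside squarely facing the reader's tilted lens, centred on the lens axis, 12 cm away from the lens. Finish while still gripping it there, steady in the air. Do not touch the reader, leave the other three shakers standing in the rack and do not shift the tea drum, the tea cup or the jar.

Things in the scene. Friction and masses are not known exactly. Their poses are not given: they have to be found in the camera images.
- blue_shaker: Straight round glass shaker with a blue cap, whitish body, 26 mm across, 86 mm tall, about 0.09 kg. Origin: centre of its underside; z runs up its axis to the cap. Starts upright in one of the rack's wells. Its date code is on the underside. Hold it by the cap and upper body, which stand 56 mm above the rack's top.
- white_shaker: Straight round glass shaker with a white cap, light brown body, 26 mm across, 74 mm tall, about 0.09 kg. Origin: centre of its underside; z runs up its axis to the cap. Starts upright in one of the rack's wells.
- red_shaker: Straight round glass shaker with a red cap, dark brown body, 24 mm across, 80 mm tall, about 0.09 kg. Origin: centre of its underside; z runs up its axis to the cap. Starts upright in one of the rack's wells.
- black_shaker: Straight round glass shaker with a black cap, grey body, 24 mm across, 68 mm tall, about 0.09 kg. Origin: centre of its underside; z runs up its axis to the cap. Starts upright in one of the rack's wells.
- rack: Fixed wooden block, 64 (x) x 212 (y) x 40 (z) mm; four wells in a row, 30 mm wide and deep, at y = -75, -25, 25, 75 mm of its frame. Origin: centre of its underside. Shakers stand on the well floors, 10 mm above the origin; which is in which well varies. A tall dark cupboard stands right of the worktop (x over 0.42 m, y under -0.44 m): swing past it with the hand drawn in.
- reader: Date-code reader, fixed: black foot 100 x 108 x 16 mm with a yoke (two cheeks, up to 102 mm high) that carries a round grey camera head, 72 mm across, with a white ring light round the lens. Origin: centre of the foot's underside; the head leans towards its -x side.
- lens (a point): Centre of the lens glass on the reader's head. z points straight out of the lens (up and leaning 0.3 to 0.6 rad from the vertical). The head's lean varies from run to run and it stays where it is.
- scan_point (a point): The point in the air on the lens axis 120 mm out from the lens, where the shaker's underside centre belongs. Its z axis points out of the lens, along its axis: the shaker's own z must point the same way (cap away from the lens).
- tea_drum: Bystander: brown drum with grey lid, 100 mm across, 94 mm tall. Origin: centre of its underside.
- tea_cup: Bystander: blue and white china cup standing upside down, 81 mm across, 68 mm tall. Origin: centre of its underside.
- jar: Bystander: glass jar with black lid, 51 mm across, 85 mm tall, on the front strip beside the sink. Origin: centre of its underside.

How it is judged:
On the way:
1. the blue-capped shaker is held clear above the rack (z of blue_shaker in the frame of rack above 0.06 m and contact force between the fingers and blue_shaker above 0.5 N), for 0.1 s.
At the end, for the whole second after the job is handed in: Shaker gripped in the air, still (under 20 mm/s): underside centre within 15 mm of the lens axis in x and y, 100 to 140 mm from the lens, axis within 0.2 rad of the lens axis, cap away; touching neither rack nor reader; other shakers in their wells (moved under 15 mm, tilt under 0.25 rad) (x of blue_shaker in the frame of scan_point between -0.015 and 0.015 m and y of blue_shaker in the frame of scan_point between -0.015 and 0.015 m and z of blue_shaker in the frame of scan_point between -0.02 and 0.02 m and angle between the z axis of blue_shaker and the z axis of scan_point, either way round below 0.2 rad and angle between blue_shaker's own z axis and vertical below 1.2 rad and contact force between the fingers and blue_shaker above 0.5 N and contact force between blue_shaker and rack below 0.1 N and contact force between blue_shaker and reader below 0.1 N and linear speed of blue_shaker below 0.02 m/s and angular speed of blue_shaker below 0.15 rad/s and distance of each of white_shaker, red_shaker, black_shaker from where it was at the start of the episode below 0.015 m and angle between each of white_shaker, red_shaker, black_shaker's own z axis and vertical below 0.25 rad); the arm keeps its last pose, push and grip.
It fails at once if the reader is touched (contact force between any of the arm, the fingers, blue_shaker and reader above 1 N).
It fails at once if tea drum, tea cup or jar shifted by more than 20 mm (distance of any of tea_drum, tea_cup, jar from where it was at the start of the episode above 0.02 m).
It also fails if it takes over 38 s, if anything falls off the work surface, if the arm or the gripper's body presses on something with over 40 N, if the wrist force passes 120 N, or if a joint passes its speed limit or range.

ROBOT

A 6-joint arm with a two-finger parallel gripper is mounted at the origin on a cart in front of the work surface, level with it; the furniture and walls round the work are solid. World frame = base frame: x ahead of the robot, y to its left, z up, the work surface at z = 0. Lengths are in m, angles in rad, forces in N, time in s.
With the tool pointing down it reaches from about 0.325 to 0.9 m from the base axis. Payload 6.1 kg.
Tool frame: the origin (TCP) lies between the finger pads; the fingertips stand 11 mm ahead of it and the grasp point (between the pads) lies 8 mm behind it; z points along the fingers, x is the direction in which the jaws open and shut, and the axes are right-handed (so a half turn about z gives the same grasp; the last joint's range is limited). The gripper opens to 85 mm and grips with 20 to 120 N. Pads are 22 mm wide; open, the fingers measure 114 mm over their backs; the gripper's body (76 mm by 85 mm) begins 54 mm behind the grasp point. The pads swing forward as they close: fully open they stand 13 mm farther back than shut.
Start: joints at [-1.331, 0.22, 1.526, -0, 1.395, -0.126], TCP at [0.224, -0.584, 0.242] pointing down, gripper open.
Joint ranges: [-2.98, 2.98], [-0.91, 2.08], [0.09, 2.57], [-1.24, 4.39], [0.2, 2.65], [-2.68, 2.68]. Speed limits (rad/s): [2.57, 2.57, 3.01, 3.14, 3.14, 3.14].

INTERFACE

Orientations are given as a unit quaternion [w, x, y, z].
In Python, from rig import readout, eyes, hand_in gives the robot as it stands.
- The arm moves only by the tool apply_moves, never from a script. Its argument "commands" is text: rows parted by semicolons, each of 7 numbers parted by spaces: the opening, from 0 (shut) to 1 (fully open), then the shift along the tool's x, y, z in cm, then the turn, a rotation vector about the tool's x, y, z in degrees. In form: jaw x y z rx ry rz; .... A call has 1 to 20 rows; each row shifts and turns the pose as measured when the row begins, along the tool's axes as they then stand; what a row does not reach is not made up. A row lasts 1/10 s, in which the tool goes at most 50 mm and 8.59 degrees, less where a joint would pass 70% of its speed; a pose out of reach is approached as far as the arm can. A call is refused whole if a number of a shift passes 5 or a number of a turn 8.59, either way. A call with a gripper value outside its range is refused whole. The fingers move at their own pace and stop on an object; "newtons" is the grip in N (left out, the last holds). Time passes only in rows, so rows that do not move let the fingers close. It gives the time, the measured TCP pose, the force and the opening at its end, in the units of the state.
- readout.sense(): the state, without advancing time (a new reading comes with each control period).
- eyes.grab_frame(name): name is "scene" or "top"; returns the picture (400x640x3 uint8, red, green, blue); there is no depth.
- eyes.get_calibration(name): a dict with "fx", "fy", "cx", "cy" (pixels), "pose" (4x4, takes a point from camera to world coordinates). Camera axes: x right, y up, looking along -z (the intrinsics and any distortion apply to the point x, -y, -z); pixel columns grow to the right and rows downward; lengths in m; the calibration is good to about 2 mm. A picture is of the moment at which its call begins. get_calibration takes no time and is no camera call.
- hand_in(): hands the job in, once; it reports no verdict.
The state is a dict: "clock": time; "q": joint angles; "qd": joint speeds; "joint_efforts": joint torques, N m; "tcp_pos": TCP position; "tool_rot": TCP orientation; "force": force on the tool from outside, world axes, zero at the start; "ft_torque": the same for the moment, N m; "gripper_width": finger opening in m.
Only numpy, scipy, OpenCV 4.12 (cv2) and the standard library are available. Lean on these libraries where they do the work, as an engineer would, in place of code of your own. Each camera call takes 0.05 s, during which the arm holds its last target. There are 200 camera calls.

## Working session

There is one attempt and no reset: what is moved stays moved. The work goes in short steps, Python scripts to look and compute and a tool call to move; the robot and the scene stay as the last step left them, time stands still between calls to the robot, and variables do not carry over. Pictures are saved under pics/ and viewed, about 8 in all and at most 12, crops included, and the job is handed in when it is done.

Besides the shell and the picture viewer there is one more tool, called after ">>>" by a JSON object that holds its "method" and its "body". apply_moves: Moves the arm, as the interface text tells. Its arguments: {"type":"object","properties":{"commands":{"type":"string"},"newtons":{"type":"number"}},"required":["commands"]}

```bash
mkdir -p pics; python3 - <<'E'
from rig import readout, eyes
import cv2, numpy as np
np.set_printoptions(precision=4,suppress=True)
for n in("scene","top"):
    im=eyes.grab_frame(n); cv2.imwrite(f"pics/{n}0.png",im[:,:,::-1]); c=eyes.get_calibration(n); print(n,{k:(v if k!='pose' else None) for k,v in c.items()}); print(np.array(c['pose']))
print(readout.sense())
E
```

```text
scene {'fx': 469.2241097622253, 'fy': 469.2241097622253, 'cx': 309.1095626841295, 'cy': 199.29791260964083, 'pose': None}
[[-0.6113  0.4052 -0.6798 -0.3471]
 [-0.7913 -0.3226  0.5194  0.7074]
 [-0.0088  0.8554  0.5179  0.8362]
 [ 0.      0.      0.      1.    ]]
top {'fx': 453.5215362799076, 'fy': 453.5215362799076, 'cx': 324.2825314644055, 'cy': 197.17923190764205, 'pose': None}
[[-0.0054  0.9787 -0.2054  0.2849]
 [-1.     -0.0065 -0.0045 -0.0014]
 [-0.0058  0.2054  0.9787  1.3969]
 [ 0.      0.      0.      1.    ]]
{'clock': 0.1, 'q': array([-1.3311,  0.2212,  1.5275,  0.    ,  1.3947, -0.1261]), 'qd': array([ 0.0002, -0.0015, -0.0036, -0.0006, -0.0007, -0.0015]), 'joint_efforts': array([  0.0015, -49.8237, -39.0548,  -0.0003,   0.0056,  -0.    ]), 'tcp_pos': array([ 0.2234, -0.5831,  0.2413]), 'tool_rot': array([-0.0006,  0.8239, -0.5667, -0.0007]), 'force': array([ 0.1725,  0.1123, -0.0502]), 'ft_torque': array([-0.0426, -0.0124, -0.0083]), 'gripper_width': 0.08550838139466181}
```

View pics/scene0.png

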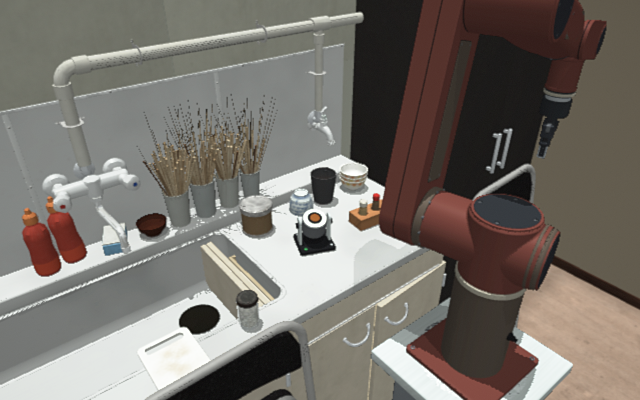

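View pics/top0.png

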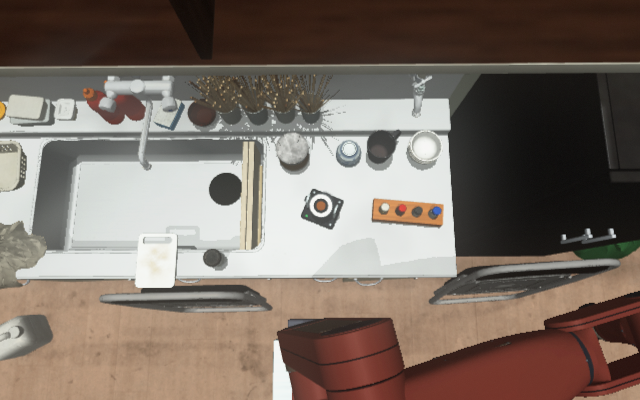

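The scene view shows the reader near (315,232) and the rack near (367,212), partly hidden by the arm. In the top view the reader is at (321,207) and the rack spans (372–443, 198–226), with the blue cap at its right end near (436,211). Next I'll crop in on the reader.

```bash
cat > h.py <<'E'
import numpy as np, cv2
from rig import readout, eyes
np.set_printoptions(precision=4,suppress=True)
def ray(n,u,v):
    c=eyes.get_calibration(n);P=np.array(c['pose'])
    d=P[:3,:3]@np.array([(u-c['cx'])/c['fx'],-(v-c['cy'])/c['fy'],-1]); return P[:3,3],d/np.linalg.norm(d)
def atz(n,u,v,z):
    o,d=ray(n,u,v); return o+d*(z-o[2])/d[2]
def proj(n,p):
    c=eyes.get_calibration(n);P=np.array(c['pose']);q=(np.atleast_2d(p)-P[:3,3])@P[:3,:3]
    return np.c_[c['cx']+c['fx']*q[:,0]/-q[:,2], c['cy']-c['fy']*q[:,1]/-q[:,2]]
def tri(u1,u2):
    o1,d1=ray('scene',*u1);o2,d2=ray('top',*u2)
    s=np.linalg.lstsq(np.c_[d1,-d2],o2-o1,rcond=None)[0]; a=o1+s[0]*d1;b=o2+s[1]*d2
    return (a+b)/2,np.linalg.norm(a-b)
E
python3 - <<'E'
from h import *
s=cv2.imread('pics/scene0.png')[190:260,285:385]; t=cv2.imread('pics/top0.png')[180:235,295:450]
a=cv2.resize(s,None,fx=8,fy=8,interpolation=cv2.INTER_CUBIC)
b=cv2.resize(t,None,fx=5,fy=5,interpolation=cv2.INTER_CUBIC)
cv2.imwrite('pics/s1.png',a);cv2.imwrite('pics/t1.png',b)
for p in [(372,198,.04),(443,200,.04),(443,226,.04),(436,211,.096),(321,207,.1)]: print(p,atz('top',*p))
E
```

```text
(372, 198, 0.04) [ 0.5661 -0.1408  0.04  ]
(443, 200, 0.04) [ 0.5585 -0.3569  0.04  ]
(443, 226, 0.04) [ 0.4786 -0.3522  0.04  ]
(436, 211, 0.096) [ 0.5147 -0.32    0.096 ]
(321, 207, 0.1) [0.5279 0.0143 0.1   ]
```

View pics/s1.png

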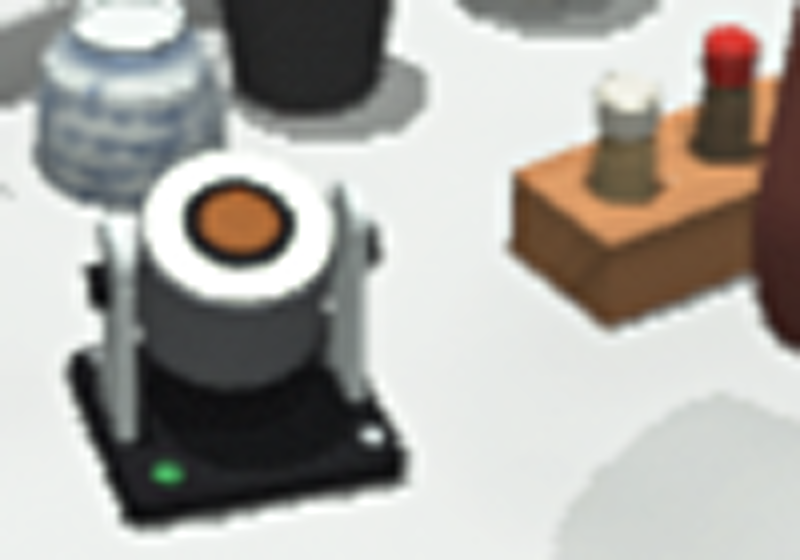

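View pics/t1.png

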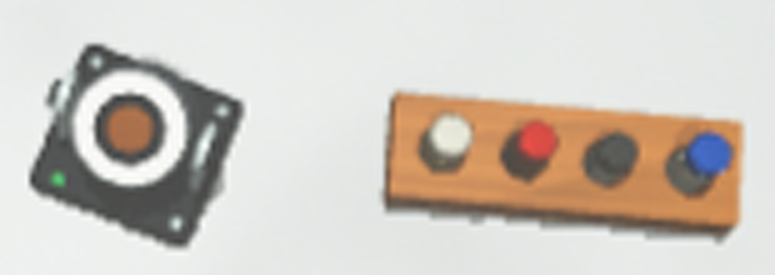

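The crops show the reader's ring, orange lens and foot corners in both views. The head leans toward the robot. Well order from left in the top view is white, red, black, blue, so blue is the outer (-y) one. I'll fit the lens axis and rack pose next.

```bash
cat > fit.py <<'E'
from h import *
from scipy.optimize import least_squares
S=cv2.imread('pics/scene0.png');T=cv2.imread('pics/top0.png')
def blob(m,seed):
    n,l,st,ce=cv2.connectedComponentsWithStats(m.astype(np.uint8)); return l==l[seed[1],seed[0]]
ell={}
for n,I,c in(('scene',S,(314.5,218)),('top',T,(320.5,205.3))):
    g=I.astype(float).min(2)
    up=cv2.resize(g,None,fx=8,fy=8,interpolation=cv2.INTER_LINEAR)
    for thr in ((150,'in'),):
        pass
    pin=[];pout=[]
    for a in np.arange(0,2*np.pi,np.pi/18):
        r=np.arange(0,16,.1);x=c[0]+r*np.cos(a);y=c[1]+r*np.sin(a)
        v=cv2.remap(g.astype(np.float32),x[None].astype(np.float32),y[None].astype(np.float32),cv2.INTER_LINEAR)[0]
        i=np.argmax(v>150); pin.append((x[i],y[i]))
        k=i+np.argmax(v[i:]>240); j=k+np.argmax(v[k:]<215) ; 
        if v[k]>240 and v[j]<215: pout.append((x[j],y[j]))
    ell[n]=(np.array(pin),np.array(pout)); 
    print(n,'in',cv2.fitEllipse(np.float32(pin)),'out',len(pout),cv2.fitEllipse(np.float32(pout)))
# foot corners (top of foot z=.016) in top view -> pose
fc=np.array([(95,45),(243,105),(185,247),(30,185)])/5.+[295,180]-.4
w=np.array([atz('top',*p,.016) for p in fc]);print('foot',w, w.mean(0),'sides',np.linalg.norm(np.roll(w,-1,0)-w,axis=1))
rc=np.array([(397,92),(743,122),(735,226),(389,204)])/5.+[295,180]-.4
r=np.array([atz('top',*p,.04) for p in rc]);print('rack',r,r.mean(0),'sides',np.linalg.norm(np.roll(r,-1,0)-r,axis=1))
hsv=cv2.cvtColor(T,cv2.COLOR_BGR2HSV)
m=(hsv[...,0]>105)&(hsv[...,0]<125)&(hsv[...,1]>120); ys,xs=np.where(m[195:230,420:450]); print('blue px',len(xs),xs.mean()+420,ys.mean()+195)
print('blue', atz('top',xs.mean()+420,ys.mean()+195,.093))
# lens fit: c(3), lean, az, rin, rout
def res(p,full=False):
    c=p[:3];n=np.array([np.sin(p[3])*np.cos(p[4]),np.sin(p[3])*np.sin(p[4]),np.cos(p[3])])
    e1=np.cross(n,[0,1,0]);e1/=np.linalg.norm(e1);e2=np.cross(n,e1);o=[]
    for v in ell:
        for pts,R in zip(ell[v],p[5:7]):
            for q in pts:
                O,d=ray(v,*q); X=O+d*(n@(c-O))/(n@d); o.append((np.linalg.norm(X-c)-R)*1000)
    return np.array(o)
f=least_squares(res,[.52,.01,.1,.45,np.pi,.012,.03],loss='soft_l1',x_scale=[.01,.01,.01,.1,.3,.01,.01])
print(f.x,np.abs(f.fun).mean()); J=np.linalg.inv(f.jac.T@f.jac); print('sd',np.sqrt(np.diag(J)))
np.save('lens.npy',f.x)
# overlay
def pts(p,R):
    c=p[:3];n=np.array([np.sin(p[3])*np.cos(p[4]),np.sin(p[3])*np.sin(p[4]),np.cos(p[3])])
    e1=np.cross(n,[0,1,0]);e1/=np.linalg.norm(e1);e2=np.cross(n,e1);t=np.linspace(0,6.28,60)[:,None]
    return np.r_[c+R*(np.cos(t)*e1+np.sin(t)*e2)]
out=[]
for n,I,(x0,y0) in(('scene',S,(285,195)),('top',T,(290,178))):
    z=cv2.resize(I[y0:y0+60,x0:x0+65],None,fx=6,fy=6,interpolation=cv2.INTER_CUBIC)
    for R,col in((f.x[5],(0,255,0)),(f.x[6],(0,0,255))):
        q=(proj(n,pts(f.x,R))-[x0,y0]+.5)*6-.5; cv2.polylines(z,[np.int32(q)],True,col,1)
    out.append(z)
cv2.imwrite('pics/ov.png',np.hstack(out))
E
python3 fit.py
```

```text
scene in ((314.3839111328125, 217.48715209960938), (11.281806945800781, 14.23403549194336), 98.50225830078125) out 34 ((314.9354248046875, 216.6085662841797), (20.448083877563477, 23.579465866088867), 71.59864044189453)
top in ((320.4417724609375, 205.29891967773438), (14.114151000976562, 14.390473365783691), 142.65982055664062) out 36 ((320.5503845214844, 205.1768798828125), (21.545745849609375, 22.09341049194336), 142.8932647705078)
foot [[ 0.6023  0.0382  0.016 ]
 [ 0.5634 -0.0537  0.016 ]
 [ 0.4749 -0.0169  0.016 ]
 [ 0.514   0.0784  0.016 ]] [0.5386 0.0115 0.016 ] sides [0.0998 0.0959 0.103  0.097 ]
rack [[ 0.5661 -0.1469  0.04  ]
 [ 0.546  -0.3568  0.04  ]
 [ 0.4822 -0.3482  0.04  ]
 [ 0.497  -0.1402  0.04  ]] [ 0.5228 -0.248   0.04  ] sides [0.2109 0.0644 0.2086 0.0694]
blue px 48 436.5 210.29166666666666
blue [ 0.5173 -0.3223  0.093 ]Traceback (most recent call last):
  File "fit.py", line 38, in <module>
    f=least_squares(res,[.52,.01,.1,.45,np.pi,.012,.03],loss='soft_l1',x_scale=[.01,.01,.01,.1,.3,.01,.01])
    return func(*args, **kwargs)
    result = trf(vector_fun.fun,
[... 972 characters left out ...]
            mf)
                             ^^^
    df = [f_eval - f0 for f_eval in f_evals]
                                    ^^^^^^^
    f = np.atleast_1d(self.fun(x, *self.args, **self.kwargs))
                      ~~~~~~~~^^^^^^^^^^^^^^^^^^^^^^^^^^^^^^
    return np.atleast_1d(self.fun(x))
                         ~~~~~~~~^^^
    return self.f(x, *self.args, **self.kwargs)
           ~~~~~~^^^^^^^^^^^^^^^^^^^^^^^^^^^^^^
  File "fit.py", line 36, in res
    O,d=ray(v,*q); X=O+d*(n@(c-O))/(n@d); o.append((np.linalg.norm(X-c)-R)*1000)
        ~~~^^^^^^
  File "h.py", line 5, in ray
    c=eyes.get_calibration(n);P=np.array(c['pose'])
ValueError: time passes only in moves, steps and waits
```

```bash
sed -i '1,4s/^def ray/C={n:dict(eyes.get_calibration(n)) for n in ("scene","top")}\ndef ray/; s/c=eyes.get_calibration(n)/c=C[n]/' h.py
sed -i 's/    return np.array(o)$/    return np.array(o+[(p[4]-2.74)\/.05])/; s/^f=least.*/f=least_squares(res,[.52,.01,.1,.45,2.74,.018,.03],loss="soft_l1",x_scale=[.01,.01,.01,.1,.3,.01,.01])/' fit.py
python3 fit.py | tail -5
```

```text
[ 0.497  -0.1402  0.04  ]] [ 0.5228 -0.248   0.04  ] sides [0.2109 0.0644 0.2086 0.0694]
blue px 48 436.5 210.29166666666666
blue [ 0.5173 -0.3223  0.093 ]
[0.5336 0.016  0.098  0.3691 2.6511 0.0206 0.0325] 0.8397045908522554
sd [0.0002 0.0002 0.0003 0.0135 0.0555 0.0001 0.0001]
```

View pics/ov.png

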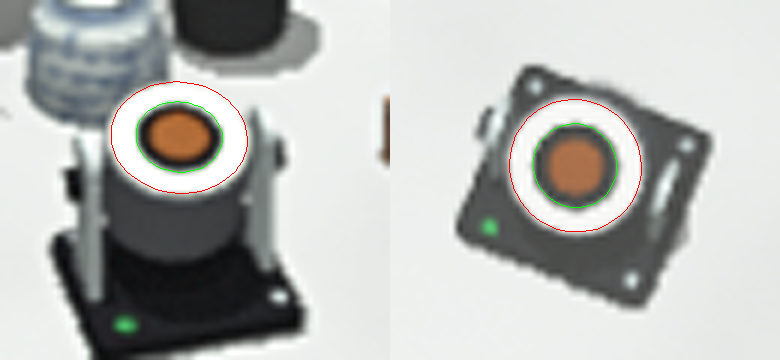

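Overlay: the green and red model ellipses sit on the inner and outer ring edges in both views. That puts the lens at about (0.534, 0.016, 0.098), lean about 0.37. I'll check the lean another way, check how high the chair tube beside the arm is, and write a planning helper.

```bash
cat > plan.py <<'E'
from h import *
from scipy.spatial.transform import Rotation as R
def now():
    s=readout.sense(); return s,np.array(s['tcp_pos']),R.from_quat(np.roll(s['tool_rot'],-1))
def rot(z,x):
    z=np.array(z,float)/np.linalg.norm(z);x=np.array(x,float);x-=z*(x@z);x/=np.linalg.norm(x)
    return R.from_matrix(np.c_[x,np.cross(z,x),z])
def go(p,r):   # remaining shift (cm, tool axes) and turn (deg)
    s,p0,r0=now(); print('t',s['clock'],'tcp',p0,'F',s['force'],'w',s['gripper_width'],'q',s['q'])
    print('shift cm',r0.inv().apply(np.array(p)-p0)*100,'turn deg',np.degrees((r0.inv()*r).as_rotvec()))
def rows(p,r,n): # constant screw-like rows: shift split so that after each turn world line is straight
    s,p0,r0=now(); rv=(r0.inv()*r).as_rotvec()
    for k in range(n):
        rk=r0*R.from_rotvec(rv*k/n); print(np.round(rk.inv().apply((np.array(p)-p0)/n)*100,2),end=' ')
    print('turn each',np.degrees(rv)/n)
rackx=[.9965,-.083,0]
E
python3 - <<'E'
import re
src=open('fit.py').read().split('f=least')[0]
import io,contextlib
with contextlib.redirect_stdout(io.StringIO()): exec(src)
full=dict(ell)
for name,sel in(('in',0),('out',1)):
    def r2(p):
        o=[];c=p[:3];n=np.array([np.sin(p[3])*np.cos(p[4]),np.sin(p[3])*np.sin(p[4]),np.cos(p[3])])
        for v in full:
            for q in full[v][sel]:
                O,d=ray(v,*q);X=O+d*(n@(c-O))/(n@d);o.append((np.linalg.norm(X-c)-p[5])*1000)
        return np.array(o+[(p[4]-2.74)/.02])
    f=least_squares(r2,[.52,.01,.1,.45,2.74,.02],loss='soft_l1',x_scale=[.01,.01,.01,.1,.3,.01]);print(name,f.x,np.abs(f.fun).mean())
print('tube',tri((525,168),(540,272)),tri((505,182),(445,288)))
from plan import *
n=np.array([np.sin(.37)*np.cos(2.72),np.sin(.37)*np.sin(2.72),np.cos(.37)]);print(n)
rows([.34,-.31,.26],rot([0,0,-1],rackx),13)
E
```

```text
in [0.5335 0.0161 0.0979 0.3097 2.7422 0.0208] 0.2922190936886504
out [0.5333 0.0158 0.0995 0.4567 2.6666 0.0326] 1.155065857534468
tube (array([ 0.306 , -0.6002,  0.1486]), np.float64(0.07099446623084352)) (array([ 0.2457, -0.3311,  0.2225]), np.float64(0.11337172174610376))
[-0.33    0.148   0.9323]
[-1.64 -1.59 -0.14] [-1.5  -1.72 -0.14] [-1.34 -1.85 -0.14] [-1.18 -1.96 -0.14] [-1.01 -2.05 -0.14] [-0.83 -2.13 -0.14] [-0.64 -2.19 -0.14] [-0.45 -2.24 -0.14] [-0.25 -2.27 -0.14] [-0.06 -2.28 -0.14] [ 0.14 -2.28 -0.14] [ 0.34 -2.26 -0.14] [ 0.53 -2.22 -0.14] turn each [-0.0055  0.0066 -4.9446]
```

>>> {"method": "apply_moves", "body": {"commands": "1 0 0 -3 0 0 0;1 0 0 -4 0 0 0;1 0 0 -3 0 0 0;1 -1.6 -1.6 0 0 0 -5;1 -1.5 -1.7 0 0 0 -5;1 -1.3 -1.9 0 0 0 -5;1 -1.2 -2 0 0 0 -5;1 -1 -2 0 0 0 -5;1 -.8 -2.1 0 0 0 -5;1 -.6 -2.2 0 0 0 -5;1 -.5 -2.2 0 0 0 -5;1 -.3 -2.3 0 0 0 -5;1 0 -2.3 0 0 0 -5;1 .1 -2.3 0 0 0 -5;1 .3 -2.3 0 0 0 -5;1 .5 -2.2 0 0 0 -5;1 0 0 0 0 0 0", "newtons": 60}}

```text
clock: 1.8
tcp_pos: [0.3342, -0.2933, 0.338]
tool_rot: [-0.009, 1.0, -0.013, -0.003]
force: [-0.2, 0.3, 0.0]
gripper_width: 0.0856
```

```bash
python3 - <<'E'
from plan import *
go([.517,-.3225,.14],rot([0,0,-1],rackx))
# photometric lens fit: white ring rendered and blurred, scene+top
from scipy.optimize import least_squares
S={'scene':cv2.imread('pics/scene0.png').min(2).astype(float),'top':cv2.imread('pics/top0.png').min(2).astype(float)}
box={'scene':(300,205,30,27),'top':(307,192,28,28)}
ring={}
def model(p,v,sig):
    x0,y0,w,h=box[v];ss=6
    u,vv=np.meshgrid(x0-.5+(np.arange(w*ss)+.5)/ss,y0-.5+(np.arange(h*ss)+.5)/ss)
    c=p[:3];n=np.array([np.sin(p[3])*np.cos(p[4]),np.sin(p[3])*np.sin(p[4]),np.cos(p[3])])
    K=C[v];P=np.array(K['pose']);d=np.stack([(u-K['cx'])/K['fx'],-(vv-K['cy'])/K['fy'],-np.ones_like(u)],-1)@P[:3,:3].T
    t=(n@(c-P[:3,3]))/(d@n);X=P[:3,3]+d*t[...,None];r=np.linalg.norm(X-c,axis=-1)
    m=1/(1+np.exp((p[5]-r)/.0003));return cv2.resize(m,(w,h),interpolation=cv2.INTER_AREA),cv2.resize(r,(w,h),interpolation=cv2.INTER_AREA)
def res(p):
    o=[]
    for k,v in enumerate(S):
        x0,y0,w,h=box[v];m,r=model(p,v,0);m=cv2.GaussianBlur(m,(0,0),abs(p[6])+.2)
        I=S[v][y0:y0+h,x0:x0+w]
        wgt=(r<.028)&(r>.0165); o.append(((I-(p[7]+(p[8+k]-p[7])*m))*wgt).ravel()/20)
    return np.r_[np.concatenate(o),(p[4]-2.74)/.03]
f=least_squares(res,[.5335,.016,.098,.37,2.74,.0206,.5,40,255,255],x_scale=[.01,.01,.01,.1,.3,.001,.3,30,30,30],diff_step=1e-4);print(f.x,f.cost)
E
```

```text
t 1.8 tcp [ 0.3342 -0.2933  0.338 ] F [-0.2399  0.2796  0.0074] w 0.08561724166045752 q [-0.903  -0.2574  1.8208  0.0068  1.5967 -0.8774]
shift cm [18.4733  2.8157 19.6257] turn deg [-1.0529  0.4076  3.2991]
[  0.5335   0.0162   0.098    0.3218   2.7524   0.0207   0.2355  57.8846
 259.2342 241.881 ] 63.77468398156165
```

>>> {"method": "apply_moves", "body": {"commands": "1 2.3 0.3 1.5 -.2 0 .8;1 2.3 0.3 2 -.2 0 .8;1 2.3 0.4 2.5 -.2 0 .8;1 2.3 0.4 2.5 -.2 0 .8;1 2.3 0.4 2.5 -.2 0 0;1 2.3 0.4 2.5 0 0 0;1 2.3 0.3 2.5 0 0 0;1 2.3 0.3 2 0 0 0;1 0 0 0 0 0 0;1 0 0 0 0 0 0"}}

```text
clock: 2.8
tcp_pos: [0.5182, -0.3413, 0.1465]
tool_rot: [0.002, 0.999, -0.05, -0.006]
force: [-0.2, -1.5, 1.3]
gripper_width: 0.0856
```

```bash
python3 - <<'E'
from plan import *
go([.517,-.3225,.064],rot([0,0,-1],rackx))
a=eyes.grab_frame('top')[170:240,380:470,::-1];b=eyes.grab_frame('scene')[150:250,340:440,::-1]
cv2.imwrite('pics/g1.png',np.hstack([cv2.resize(a,(450,350),interpolation=2),cv2.resize(b,(350,350),interpolation=2)]))
E
```

```text
t 2.8 tcp [ 0.5182 -0.3413  0.1465] F [-0.2439 -1.5466  1.2624] w 0.08559970588859898 q [-0.704   0.2972  1.6199 -0.0108  1.2307 -0.5995]
shift cm [-0.2208 -1.8956  8.2487] turn deg [ 0.2723  0.6281 -1.0174]
```

View pics/g1.png

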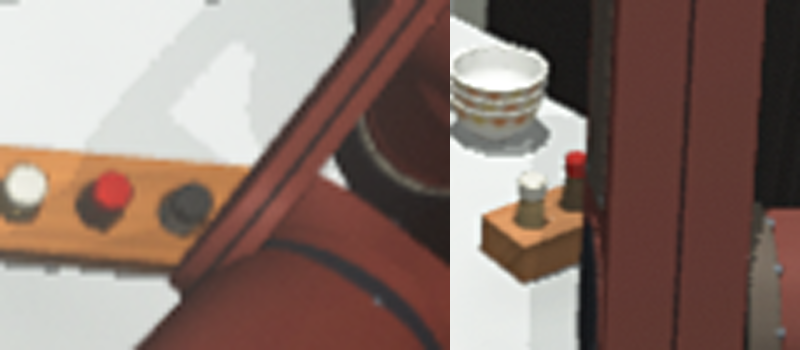

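The red, white and black shakers are in place. The arm hides the blue one from both cameras, so I'll rely on the measured cap position.

>>> {"method": "apply_moves", "body": {"commands": "1 -.1 -1 .5 0 0 -.5;1 -.1 -.9 .5 0 .3 -.5;1 0 0 .5 0 .3 0;1 0 0 0 0 0 0;1 0 0 0 0 0 0"}}

```text
clock: 3.4
tcp_pos: [0.5174, -0.3214, 0.1357]
tool_rot: [0.005, 0.999, -0.042, 0.003]
force: [0.0, -0.4, 0.8]
gripper_width: 0.0852
```

```bash
python3 - <<'E'
from plan import *
go([.517,-.3225,.064],rot([0,0,-1],rackx))
E
```

```text
t 3.4 tcp [ 0.5174 -0.3214  0.1357] F [ 0.014  -0.4099  0.8057] w 0.0851798239739689 q [-0.6832  0.2708  1.6745 -0.004   1.1856 -0.5985]
shift cm [-0.0764  0.0518  7.1717] turn deg [ 0.5208 -0.3851 -0.0094]
```

>>> {"method": "apply_moves", "body": {"commands": "1 0 0 1 .3 -.2 0;1 0 0 1.2 .2 -.2 0;1 0 0 1.2 0 0 0;1 0 0 1.2 0 0 0;1 0 0 1 0 0 0;1 0 0 .8 0 0 0;1 0 0 .5 0 0 0;1 0 0 0 0 0 0;1 0 0 0 0 0 0"}}

```text
clock: 4.3
tcp_pos: [0.5165, -0.3214, 0.0587]
tool_rot: [-0.001, 0.999, -0.042, -0.002]
force: [0.1, -0.1, 0.6]
gripper_width: 0.0855
```

```bash
python3 - <<'E'
from plan import *
go([.517,-.3225,.064],rot([0,0,-1],rackx))
E
```

```text
t 4.3 tcp [ 0.5165 -0.3214  0.0587] F [ 0.0782 -0.0904  0.6042] w 0.08546467535236622 q [-0.686   0.3768  1.702  -0.0004  1.0665 -0.6019]
shift cm [ 0.0541  0.1006 -0.5264] turn deg [-0.102   0.1858 -0.047 ]
```

Slightly low, so I'll raise 5 mm and then close.

>>> {"method": "apply_moves", "body": {"commands": "1 0.05 .1 -.5 0 0 0;1 0 0 0 0 0 0;.6 0 0 0 0 0 0;.3 0 0 0 0 0 0;0 0 0 0 0 0 0;0 0 0 0 0 0 0;0 0 0 0 0 0 0;0 0 0 0 0 0 0;0 0 0 0 0 0 0", "newtons": 60}}

```text
clock: 5.2
tcp_pos: [0.5187, -0.3239, 0.0673]
tool_rot: [0.001, 0.999, -0.042, 0.001]
force: [0.6, 0.2, 1.5]
gripper_width: 0.0239
```

>>> {"method": "apply_moves", "body": {"commands": "0 0 0 -.5 0 0 0;0 0 0 -1 0 0 0;0 0 0 -1.5 0 0 0;0 0 0 -2 0 0 0;0 0 0 -2 0 0 0;0 0 0 -2 0 0 0;0 0 0 -2 0 0 0;0 0 0 -2 0 0 0;0 0 0 -2 0 0 0;0 0 0 -1 0 0 0;0 0 0 0 0 0 0;0 0 0 0 0 0 0"}}

```text
clock: 6.4
tcp_pos: [0.5186, -0.3236, 0.2443]
tool_rot: [0.002, 0.999, -0.042, 0.003]
force: [-1.2, -0.0, -0.6]
gripper_width: 0.024
```

```bash
python3 - <<'E'
from plan import *
n=np.array([np.sin(.35)*np.cos(2.74),np.sin(.35)*np.sin(2.74),np.cos(.35)])
scan=np.array([.5335,.016,.098])+.12*n; p=scan+.0573*n; print(scan,p)
r=rot(-n,rackx)
go(p+.05*n,r); rows(p+.05*n,r,16)
a=eyes.grab_frame('top')[150:250,290:450,::-1];b=eyes.grab_frame('scene')[100:260,280:460,::-1]
cv2.imwrite('pics/l1.png',np.hstack([cv2.resize(a,(400,250),interpolation=2),cv2.resize(b,(281,250),interpolation=2)]))
E
```

```text
[0.4956 0.0321 0.2107] [0.4775 0.0398 0.2646]
t 6.4 tcp [ 0.5186 -0.3236  0.2443] F [-1.2011 -0.0114 -0.6407] w 0.024026855991824598 q [-0.6866  0.1809  1.5683 -0.0003  1.3847 -0.6029]
shift cm [ -8.7161 -36.37    -6.9417] turn deg [-6.1893 18.6345 -1.0874]
[-0.54 -2.27 -0.43] [-0.53 -2.27 -0.46] [-0.52 -2.27 -0.49] [-0.51 -2.27 -0.51] [-0.49 -2.26 -0.54] [-0.48 -2.26 -0.56] [-0.47 -2.26 -0.59] [-0.45 -2.25 -0.61] [-0.44 -2.25 -0.64] [-0.42 -2.24 -0.66] [-0.4  -2.24 -0.68] [-0.39 -2.24 -0.71] [-0.37 -2.23 -0.73] [-0.35 -2.23 -0.75] [-0.33 -2.22 -0.77] [-0.32 -2.22 -0.8 ] turn each [-0.3868  1.1647 -0.068 ]
```

View pics/l1.png

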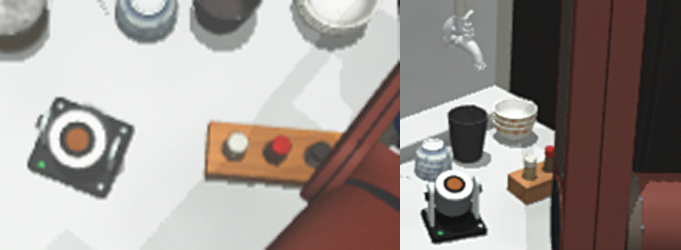

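The other shakers and the reader are undisturbed, and the jaw width and force fit a held shaker. Moving over the reader with 5 cm to spare.

>>> {"method": "apply_moves", "body": {"commands": "0 -.3 -1.2 -.5 0 0 0;0 -.5 -2.3 -.5 -.4 1.2 0;0 -.5 -2.3 -.5 -.4 1.2 -.1;0 -.5 -2.3 -.5 -.4 1.2 -.1;0 -.5 -2.3 -.5 -.4 1.2 -.1;0 -.5 -2.3 -.6 -.4 1.2 -.1;0 -.5 -2.3 -.6 -.4 1.2 -.1;0 -.5 -2.3 -.6 -.4 1.2 -.1;0 -.4 -2.3 -.6 -.4 1.2 -.1;0 -.4 -2.3 -.7 -.4 1.2 -.1;0 -.4 -2.3 -.7 -.4 1.2 -.1;0 -.4 -2.3 -.7 -.4 1.2 -.1;0 -.4 -2.3 -.7 -.4 1.2 -.1;0 -.4 -2.2 -.7 -.4 1.2 0;0 -.3 -2.2 -.8 -.4 1.2 0;0 -.3 -2.2 -.8 -.4 1.2 0;0 -.2 -1 -.3 0 0 0;0 0 0 0 0 0 0;0 0 0 0 0 0 0"}}

```text
clock: 8.4
tcp_pos: [0.4442, 0.0787, 0.3032]
tool_rot: [0.053, 0.987, -0.03, 0.148]
force: [0.3, 0.3, -0.3]
gripper_width: 0.0242
```

```bash
cat > tgt.py <<'E'
from plan import *
n=np.array([np.sin(.35)*np.cos(2.74),np.sin(.35)*np.sin(2.74),np.cos(.35)])
scan=np.array([.5335,.016,.098])+.12*n; p=scan+.0573*n
r=rot(-n,rackx)
E
python3 - <<'E'
from tgt import *
go(p,r)
a=eyes.grab_frame('top')[150:250,250:450,::-1];b=eyes.grab_frame('scene')[100:260,240:440,::-1]
cv2.imwrite('pics/m1.png',np.hstack([cv2.resize(a,(400,200),interpolation=2),cv2.resize(b,(400,320),interpolation=2)[60:260]]))
E
```

```text
t 8.4 tcp [0.4442 0.0787 0.3032] F [ 0.3465  0.2633 -0.3019] w 0.024164637109913227 q [ 0.1023 -0.4664  2.0667 -0.1491  1.2622  0.1884]
shift cm [2.2134 3.2443 5.0769] turn deg [-1.1632  1.7142  0.0929]
```

>>> {"method": "apply_moves", "body": {"commands": "0 .7 1 0 -.4 .5 0;0 .8 1.1 0 -.4 .6 0;0 .7 1.1 .5 -.3 .6 0;0 0 0 1 0 0 0;0 0 0 1.2 0 0 0;0 0 0 1 0 0 0;0 0 0 .7 0 0 0;0 0 0 0 0 0 0;0 0 0 0 0 0 0"}}

```text
clock: 9.4
tcp_pos: [0.4793, 0.0319, 0.2674]
tool_rot: [0.065, 0.984, -0.035, 0.161]
force: [0.3, 0.2, -0.2]
gripper_width: 0.0239
```

```bash
python3 - <<'E'
from tgt import *
go(p,r)
a=eyes.grab_frame('top');b=eyes.grab_frame('scene')
cv2.imwrite('pics/tf.png',a[:,:,::-1]);cv2.imwrite('pics/sf.png',b[:,:,::-1])
s,p0,r0=now();z=-r0.apply([0,0,1])
print('scene proj underside, scan, lens, top:',proj('scene',[p0-.0573*z,scan,scan-.12*n,p0+.0287*z]))
x0,y0=280,130
Z=cv2.resize(b[y0:y0+110,x0:x0+100,::-1],None,fx=5,fy=5,interpolation=cv2.INTER_CUBIC)
# predicted shaker axis
q=(proj('scene',[p0-.0573*z,p0+.0287*z])-[x0,y0]+.5)*5-.5;cv2.line(Z,*[tuple(int(i) for i in k) for k in q],(255,0,255),1)
q=(proj('scene',[scan-.12*n,scan])-[x0,y0]+.5)*5-.5;cv2.line(Z,*[tuple(int(i) for i in k) for k in q],(0,255,0),1)
cv2.imwrite('pics/f1.png',Z)
E
```

```text
t 9.4 tcp [0.4793 0.0319 0.2674] F [ 0.3253  0.1575 -0.1702] w 0.023881264092897685 q [-0.0054 -0.397   2.092  -0.1518  1.129   0.1079]
shift cm [-0.2934 -0.799   0.1073] turn deg [ 0.2595  0.1434 -0.3064]
scene proj underside, scan, lens, top: [[320.3855 187.9132]
 [318.4074 190.1843]
 [314.4617 217.3882]
 [323.5335 165.7512]]
```

View pics/f1.png

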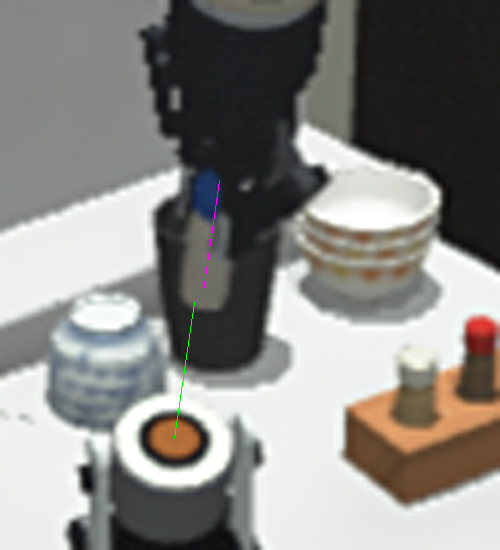

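The shaker is in the jaws. Its left edge runs from (195,190) at the cap to (185,290), and the bottom centre is near (207,295), which agrees with the predicted magenta axis. The finger hides part of the cap. The last 8 mm correction is left.

>>> {"method": "apply_moves", "body": {"commands": "0 -.15 -.3 0 .2 0 0;0 -.1 -.3 .1 0 0 -.2;0 0 -.1 0 0 0 0;0 0 0 0 0 0 0;0 0 0 0 0 0 0;0 0 0 0 0 0 0"}}

```text
clock: 10.1
tcp_pos: [0.4784, 0.0403, 0.2671]
tool_rot: [0.063, 0.984, -0.032, 0.163]
force: [-0.4, 0.3, -0.6]
gripper_width: 0.0236
```

```bash
python3 - <<'E'
from tgt import *
go(p,r)
b=eyes.grab_frame('scene');a=eyes.grab_frame('top')
s,p0,r0=now();z=-r0.apply([0,0,1]); print('speed',np.abs(s['qd']).max())
out=[]
for nm,I,(x0,y0) in(('scene',b,(285,140)),('top',a,(285,160))):
    Z=cv2.resize(I[y0:y0+90,x0:x0+80,::-1],None,fx=5,fy=5,interpolation=cv2.INTER_CUBIC)
    for A,col in(([p0-.0573*z,p0+.0287*z],(255,0,255)),([scan-.12*n,scan],(0,255,0))):
        q=(proj(nm,A)-[x0,y0]+.5)*5-.5;cv2.line(Z,*[tuple(int(i) for i in k) for k in q],col,1)
    out.append(Z)
cv2.imwrite('pics/f2.png',np.hstack(out))
E
```

```text
t 10.1 tcp [0.4784 0.0403 0.2671] F [-0.4219  0.2923 -0.5787] w 0.023646367323435624 q [ 0.0133 -0.399   2.0945 -0.1537  1.1265  0.1214]
shift cm [-0.1606  0.0355  0.2199] turn deg [-0.007  -0.1009 -0.0253]
speed 0.002049515169194531
```

View pics/f2.png

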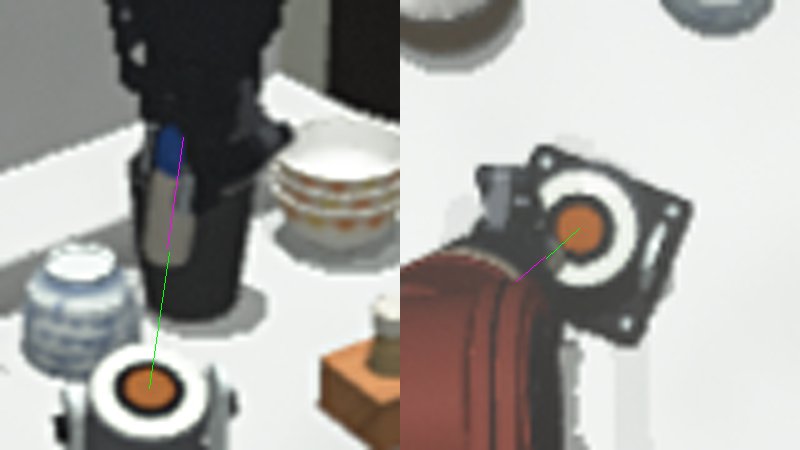

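The magenta shaker axis continues the green lens axis, with its foot at about (168,253) on the scan point. In the top view the gripper hides the shaker, but the lens and foot are clear. The arm is still, so I'm handing in.

```bash
python3 -c "
from rig import hand_in,readout
s=readout.sense();print(s['clock'],s['gripper_width'],abs(s['qd']).max());hand_in()"
```

```text
10.2 0.023783391097316746 0.002049515169194531
the job is handed in; nothing more can be done
```

I took the blue-capped shaker from the rack's outer (-y) well with a 60 N grip and lifted it clear. It is now held over the reader, cap away from the lens, and I handed in at 10.2 s.

**Last checks:**
- **Position:** the TCP was within about 3 mm and 0.1° of my target for the scan point, 120 mm out along the estimated lens axis.
- **Steadiness:** joint speeds were about 0.002 rad/s, and the jaws were steady at 24 mm, so the shaker is still held. That is 2 mm under the nominal 26 mm diameter.
- **Picture:** in the scene camera the shaker lies in line with the lens axis. In the top camera the gripper hides the shaker.
- **Bystanders:** I saw no contact or shift. The white and red shakers look upright, and black did too in its last view, just after the lift. I did not re-measure any of them, and did not view the drum or jar again.

**What disagreed:** the lens lean came out at 0.31–0.32 rad from the inner ring edge, 0.37 from both edges, and 0.46 from the outer edge, which is noisier because of the cup behind it. I used 0.35. If the outer edge were right, the angle would be off by 0.11 rad (limit 0.2) and the position by about 13 mm (limit 15 mm).

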